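# Gauge the hub bore with a go / no-go plug gauge

## Task

Of the three printed hubs screwed to the board, find the one whose bore suits this twin-plug gauge, and check it: put the long go plug fully home in the bore until the gauge's bar meets the rim, take it out, then set the short no-go plug centred and upright on the same bore and press lightly for a moment to show that it refuses to enter. Do not force it; finally lay the gauge back on its wooden rest, hanging by the ends of its bar as it was, and leave the other things on the bench where they are.

Things in the scene. Friction and masses are not known exactly. Their poses are not given: they have to be found in the camera images.
- gauge_grip (a point): Centre of the square grip post of the gauge (loose, about 0.4 kg): post 24 x 24 mm, 42 mm tall, upright on the middle of a flat bar. Bar 132 mm long (along this frame's y), 30 mm wide (x), 10 mm thick; the bar's upper face is 21 mm below this point and its underside 31 mm below. Two steel plugs point down from the bar, 26 mm either side of the middle: the go plug at +y, the no-go plug at -y. Axes: z up when the gauge is upright.
- go_tip (a point): Centre of the lower end of the go plug: the longer, thinner plug, 24 mm diameter, 24 mm long below the bar, nose chamfered 2.5 mm. At the start it is the left one (towards world +y, within about 25 degrees) as seen from the robot.
- nogo_tip (a point): Centre of the flat lower end of the no-go plug: the shorter, thicker plug, 30 mm diameter, 12 mm long below the bar, square edge.
- rest_top (a point): Gauge rest, fixed wood: two upright cheeks standing 96 mm apart (clear gap along this frame's y), each 20 mm thick (y) and 44 mm wide (x), 45 mm tall. This point lies midway between the cheeks at the height of their tops. At the start the bar bridges the cheeks and the plugs hang in the gap; its bar lies along this frame's y within 3 degrees; either way round will do for the return.
- hub26_mouth (a point): Grey printed hub with a 26 mm bore (the one that suits the gauge), fixed to the board. The point is the centre of the bore's mouth, on the hub's top rim; z up. Hub: collar 52 mm outside diameter, 38 mm tall in all, standing on a flange of 84 mm diameter and 8 mm thickness; bore vertical, blind, 30 mm deep. The hubs stand about 150 mm apart in a row on a 100 x 460 mm plywood board, in any order.
- hub19_mouth (a point): Look-alike hub, same outside, bore only 19 mm (too small for either plug). Centre of the mouth, on the top rim.
- hub35_mouth (a point): Look-alike hub, same outside, bore 35 mm (too large: both plugs would drop in). Centre of the mouth, on the top rim.
- tape: Bystander: roll of paper tape lying flat, 96 mm outside diameter, 24 mm high; origin at the centre of its underside. To be left alone.
- lens: Bystander: black camera lens standing on end, 64 mm diameter, 46 mm high; origin at the centre of its underside. To be left alone.
- driver: Bystander: screwdriver with a red handle lying on the mat, about 200 mm long. To be left alone.
Mind the look-alikes: they are no part of the job. There is more than one size of the part that bears rest_top; the job needs the largest.

How it is judged:
By the outcome, as a careful person would: the job done as asked, in the order asked, and still so for the second after the job is handed in, with the robot touching nothing.
It also fails if it takes over 51 s, if anything falls off the work surface, if the arm or the gripper's body presses on something with over 40 N, if the wrist force passes 120 N, or if a joint passes its speed limit or range.

## Robot

A 6-joint arm with a two-finger parallel gripper is mounted at the origin on the work surface. World frame = base frame: x ahead of the robot, y to its left, z up, the work surface at z = 0. Lengths are in m, angles in rad, forces in N, time in s.
With the tool pointing down it reaches from about 0.3 to 0.85 m from the base axis. Payload 5.4 kg.
Tool frame: the origin (TCP) lies at the very end of the fingers, on their centre line; the grasp point (between the pads) lies 19 mm behind it (robot.grasp_offset is the distance from the TCP to the grasp point, in m); z points along the fingers, y is the line along which they close (so a half turn about z gives the same grasp; the last joint's range is limited). The gripper opens to 85 mm and grips with 20 to 120 N. Pads are 22 mm wide; open, the fingers measure 114 mm over their backs; the gripper's body (76 mm by 85 mm) begins 54 mm behind the grasp point. The pads swing forward as they close: fully open they stand 13 mm farther back than shut.
Start: joints at [1.016, 0.158, 1.597, -0, 1.386, -0.21], TCP at [0.194, 0.541, 0.231] pointing down, gripper open.
Joint ranges: [-2.91, 2.91], [-0.94, 2.29], [0.18, 2.7], [-1.29, 4.43], [0.17, 2.64], [-3, 3]. Speed limits (rad/s): [2.57, 2.57, 3.14, 3.14, 3.14, 3.14].

## Interface

Orientations are given as a unit quaternion [w, x, y, z].
In Python, from cell import robot gives the robot as it stands.
- The arm moves only by the shell command python3 -m crank 'ROWS'. ROWS is JSON, a list of rows, each a list of 3 entries, a list of its own where there are three numbers: the opening, from 0 (shut) to 1 (fully open), then the shift along the tool's x, y, z in m, then the turn about the tool's z in rad. A call has 1 to 5 rows; each row shifts and turns the commanded pose from where the row before left it, along the tool's axes as they then stand; what a row does not reach is not made up. A row lasts 1/8 s, in which the tool goes at most 62.5 mm and 10.7 degrees, less where a joint would pass 70% of its speed; a pose out of reach is approached as far as the arm can. A call with a gripper value outside its range is refused whole. The fingers move at their own pace and stop on an object; the grip force is fixed at half the most. Time passes only in rows, so rows that do not move let the fingers close. It gives the time, the measured TCP pose, the force, the opening and the grip force at its end, in the units of the state.
- robot.get_state(): the state, without advancing time (a new reading comes with each control period).
- robot.read_camera(name): name is "scene" or "top" or "wrist"; returns the picture (480x640x3 uint8, red, green, blue); there is no depth.
- robot.camera_info(name): a dict with "fx", "fy", "cx", "cy" (pixels), "cam_to_world" (4x4, takes a point from camera to world coordinates); the wrist camera has in their place "T_tool_cam" (4x4, takes a point from camera to tool coordinates, whose origin is the TCP and whose axes are the flange's). Camera axes: x right, y down, z forward; pixel columns grow to the right and rows downward; lengths in m; the calibration is good to about 2 mm. A picture is of the moment at which its call begins: read the wrist's pose just before it. camera_info takes no time and is no camera call.
- robot.hand_in(): hands the job in; it is judged then, once.
The state is a dict: "time": time; "joint_pos": joint angles; "joint_velocities": joint speeds; "tau": joint torques, N m; "tcp_pos": TCP position; "ee_rot": TCP orientation; "contact_force": force on the tool from outside, world axes, zero at the start; "moment": the same for the moment, N m; "width": finger opening in m; "grip_force": force on a finger pad.
Only numpy, scipy, OpenCV 4.12 (cv2) and the standard library are available. Lean on these libraries where they do the work, as an engineer would, in place of code of your own. Each camera call takes 0.05 s, during which the arm holds its last target. There are 200 camera calls.

## Working session

There is one attempt and no reset: what is moved stays moved. The work goes in short steps, Python scripts to look and compute and a shell command to move; the robot and the scene stay as the last step left them, time stands still between calls to the robot, and variables do not carry over. Pictures are saved under pics/ and viewed, at most 10 in all, crops included, and the job is handed in when it is done.

```bash
mkdir -p pics; ls; python3 - <<'E'
from cell import robot
import cv2,numpy as np
for n in("scene","top"):
    cv2.imwrite(f"pics/{n}0.png",robot.read_camera(n)[:,:,::-1])
    i=robot.camera_info(n);print(n,i['fx'],i['cx'],i['cy'],np.round(i['cam_to_world'],3).tolist())
s=robot.get_state();print({k:np.round(v,3).tolist() for k,v in s.items()})
print(np.round(robot.camera_info("wrist")["T_tool_cam"],3).tolist())
E
```

```text
pics
scene 510.16812268067883 314.669708903701 233.87686637053196 [[-0.794, 0.416, -0.444, 1.042], [0.608, 0.526, -0.594, 0.822], [-0.014, -0.742, -0.67, 0.973], [0.0, 0.0, 0.0, 1.0]]
top 538.8380092403144 318.82036602414695 250.1045957556054 [[0.002, -0.998, 0.063, 0.343], [-1.0, -0.002, -0.009, 0.01], [0.009, -0.063, -0.998, 1.47], [0.0, 0.0, 0.0, 1.0]]
{'time': 0.1, 'joint_pos': [1.016, 0.159, 1.598, 0.0, 1.386, -0.21], 'joint_velocities': [-0.001, -0.002, -0.002, -0.001, 0.0, -0.001], 'tau': [0.0, -39.699, -33.234, -0.0, 0.004, -0.0], 'tcp_pos': [0.194, 0.541, 0.23], 'ee_rot': [-0.0, 0.172, 0.985, -0.001], 'contact_force': [1.088, -0.515, 0.064], 'moment': [-0.016, -0.011, 0.032], 'grip_force': 0.0, 'width': 0.086}
[[-0.0, -0.958, -0.288, 0.073], [1.0, 0.0, -0.002, 0.001], [0.002, -0.288, 0.958, -0.142], [0.0, 0.0, 0.0, 1.0]]
```

View pics/top0.png

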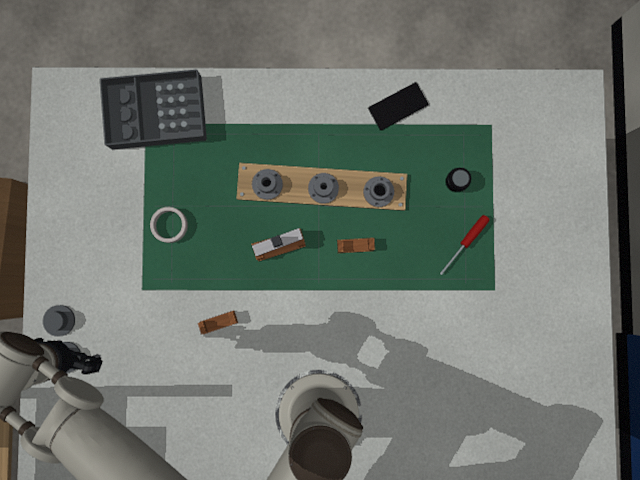

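View pics/scene0.png

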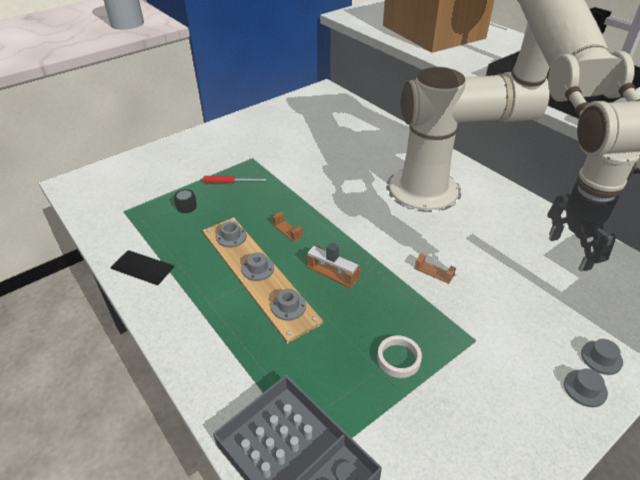

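The top view shows the gauge on its rest at about (278,243), with smaller empty rests at (356,245) and (218,322). The hubs on the board are at (267,184), (323,186) and (380,191). The scene view also shows two loose hub look-alikes off the mat at (602,355) and (586,387). Next I'll get rough positions.

```bash
cat > h.py <<'E'
from cell import robot
import cv2, numpy as np
from scipy.spatial.transform import Rotation as R
def tool():
    s=robot.get_state(); q=np.array(s['ee_rot']); T=np.eye(4)
    T[:3,:3]=R.from_quat(q[[1,2,3,0]]).as_matrix(); T[:3,3]=s['tcp_pos']; return T
def cam(n,T=None):
    i=robot.camera_info(n)
    return i,(np.array(i['cam_to_world']) if n!='wrist' else (tool() if T is None else T)@np.array(i['T_tool_cam']))
def ray(c,u,v):
    i,M=c; d=M[:3,:3]@np.array([(u-i['cx'])/i['fx'],(v-i['cy'])/i['fy'],1]); return M[:3,3],d
def onz(c,u,v,z):
    o,d=ray(c,u,v); return o+d*(z-o[2])/d[2]
def tri(c1,p1,c2,p2):
    o1,d1=ray(c1,*p1);o2,d2=ray(c2,*p2)
    t=np.linalg.lstsq(np.c_[d1,-d2],o2-o1,rcond=None)[0]
    a=o1+t[0]*d1;b=o2+t[1]*d2; return (a+b)/2,np.linalg.norm(a-b)
def proj(c,p):
    i,M=c; q=M[:3,:3].T@(np.asarray(p)-M[:3,3]); return q[:2]/q[2]*[i['fx'],i['fy']]+[i['cx'],i['cy']]
def go(p,yaw=None):
    """shift in tool axes to p; yaw = wanted world heading of tool y, turn mod pi"""
    T=tool(); sh=T[:3,:3].T@(np.array(p)-T[:3,3]); a=np.arctan2(T[1,1],T[0,1])
    tn=None if yaw is None else -((yaw-a+np.pi/2)%np.pi-np.pi/2)
    print('shift mm',np.round(sh*1000,1),'turn',tn)
E
python3 - <<'E'
from h import *
t,s=cam('top'),cam('scene')
for n,a,b in [('post',(277,241),(333,250)),('hubL',(267,184),(288,299)),('hubM',(323,186),(257,263)),('hubR',(380,190),(231,230))]:
    p,e=tri(t,a,s,b);print(n,p.round(3),round(e,4))
print('rests',onz(t,356,245,.03),onz(t,218,322,.03), 'tape',onz(t,169,225,0.02),'lens',onz(t,458,180,.04))
i=robot.camera_info('wrist');print(i['fx'],i['cx'],i['cy'])
go([0.44,0.09,0.35]); 
E
```

```text
post [0.453 0.107 0.081] 0.0037
hubL [0.612 0.137 0.035] 0.0014
hubM [ 0.606 -0.013  0.035] 0.0013
hubR [ 0.595 -0.166  0.037] 0.0033
rests [ 0.44835062 -0.10219134  0.03      ] [0.24288208 0.26432693 0.03      ] tape [0.50196509 0.40153869 0.02      ] lens [ 0.62338476 -0.37613685  0.04      ]
415.07787739513583 306.08122362231285 238.9278719096226
shift mm [-383.8 -341.2 -119.2] turn None
```

```bash
python3 -m crank '[[1,[-0.044,-0.037,-0.004],0],[1,[-0.044,-0.037,-0.004],0],[1,[-0.044,-0.037,-0.004],0],[1,[-0.044,-0.037,-0.004],0],[1,[-0.044,-0.037,-0.004],0]]'; python3 -m crank '[[1,[-0.044,-0.037,-0.004],0],[1,[-0.044,-0.037,-0.004],0],[1,[-0.044,-0.037,-0.004],0],[1,[-0.044,-0.037,-0.004],0],[1,[-0.04,-0.033,-0.004],-0.1]]';python3 -m crank '[[1,[0,0,0],-0.17],[1,[0,0,0],-0.07],[1,[0,0,0],0]]'
python3 - <<'E'
from h import *
T=tool();print(T.round(3)); np.save('T1.npy',T)
im=robot.read_camera('wrist');cv2.imwrite('pics/w1.png',im[:,:,::-1])
E
```

```text
time: 0.72
tcp_pos: [0.3393, 0.2909, 0.2511]
ee_rot: [-0.0, 0.171, 0.985, -0.0]
contact_force: [1.6, 0.0, 0.4]
width: 0.0854
grip_force: 0.0
time: 1.35
tcp_pos: [0.4815, 0.0474, 0.2711]
ee_rot: [-0.0, 0.121, 0.993, 0.0]
contact_force: [0.0, 0.5, -0.6]
width: 0.0855
grip_force: 0.0
time: 1.72
tcp_pos: [0.4808, 0.0492, 0.2708]
ee_rot: [-0.0, 0.003, 1.0, 0.0]
contact_force: [0.9, 0.2, -0.3]
width: 0.0853
grip_force: 0.0
[[-1.     0.006 -0.001  0.481]
 [ 0.006  1.     0.     0.049]
 [ 0.001  0.    -1.     0.271]
 [ 0.     0.     0.     1.   ]]
```

View pics/w1.png

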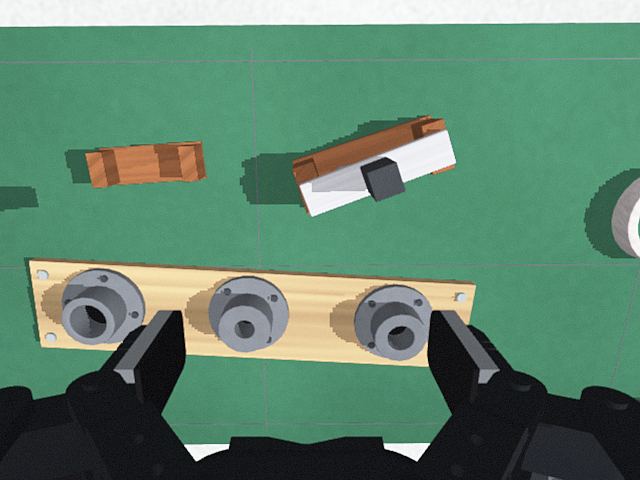

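The wrist view shows the gauge with its post at about (382,178), the empty small rest at (147,164), and the hubs. The bores are at about (91,317) (largest), (245,328) (smallest) and (400,338) (medium).

Could be taken for the target:
- **Hubs:** wrist pixels (91,317), (245,328) and (400,338), plus two loose ones off the mat. I choose (400,338), the medium bore.
- **Rests:** (147,164) here and (218,322) in the top view are smaller. The one under the gauge is the largest.

One close crop to check.

```bash
python3 - <<'E'
import cv2,numpy as np
im=cv2.imread('pics/w1.png')
f=lambda x,y,w,h,k:cv2.resize(im[y:y+h,x:x+w],None,fx=k,fy=k,interpolation=cv2.INTER_NEAREST)
a=f(285,110,180,110,4)  #720x440 
b=np.hstack([f(x,y,60,37,4) for x,y in((62,300),(215,311),(370,320))])
cv2.imwrite('pics/c1.png',np.vstack([a,b]))
E
```

```text
(no output)
```

View pics/c1.png

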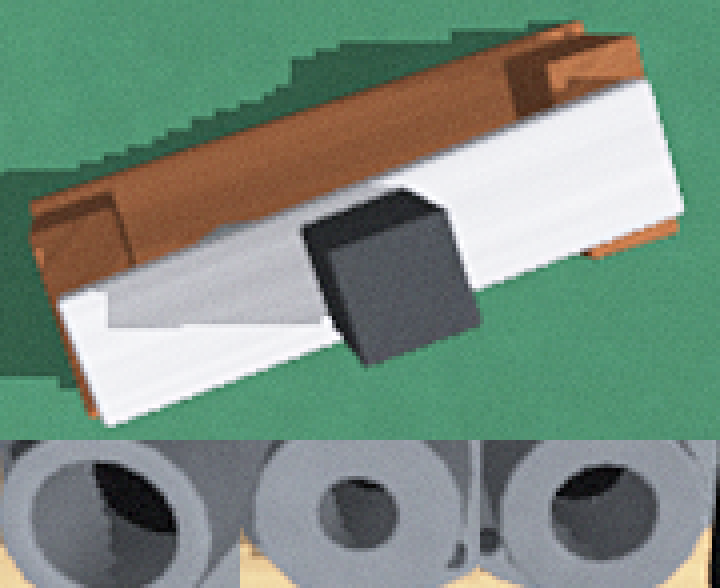

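The crop confirms the choice. Bore widths are 36.7, 19.7 and 26.3 px, a ratio of 35:19:25, so the one at (401,338) is hub26. The gauge's bar and post are clear.

```bash
python3 - <<'E'
from h import *
T=np.load('T1.npy');c=cam('wrist',T)
P=[onz(c,*p,.055) for p in((299.5,184.5),(312.5,216.75),(455.75,163),(448,130))]
print([p.round(4)[:2].tolist() for p in P]);m=np.mean(P,0);d=P[2]+P[3]-P[0]-P[1]
yaw=np.arctan2(d[1],d[0]);print('bar c',m,'len',np.linalg.norm(d)/2,'wid',np.linalg.norm(P[1]-P[0]),'yaw',np.degrees(yaw))
print('post',onz(c,386.4,181.9,.097))
print('hub',[onz(c,401.2,337.9,z).round(4) for z in(.038,.05,.06)])
go([.6,.127,.2],yaw); go([.44,.107,.2],yaw)
E
```

```text
[[0.4656, 0.0436], [0.4944, 0.0548], [0.4479, 0.1772], [0.4206, 0.1681]]
bar c [0.45712991 0.11089755 0.055     ] len 0.13161611161329215 wid 0.03089918576704331 yaw 110.32374984539278
post [0.45721154 0.11075949 0.097     ]
hub [array([0.6254, 0.1449, 0.038 ]), array([0.6184, 0.1419, 0.05  ]), array([0.6126, 0.1393, 0.06  ])]
shift mm [-118.8   78.4   70.8] turn -0.36090880570684924
shift mm [41.  57.4 71. ] turn -0.36090880570684924
```

```bash
python3 -m crank '[[1,[-0.0385,0.025,0.018],0],[1,[-0.0385,0.025,0.018],0],[1,[-0.0385,0.025,0.018],0],[1,[-0.0385,0.025,0.018],-0.18],[1,[0,0,0],-0.18]]'; python3 -m crank '[[1,[0,0,0],0],[1,[0,0,0],0]]'
python3 - <<'E'
from h import *
T=tool();print(T.round(3)); np.save('T2.npy',T)
im=robot.read_camera('wrist');cv2.imwrite('pics/w2.png',im[:,:,::-1])
c=cam('wrist',T);print(proj(c,[.615,.141,.055]))
g=cv2.cvtColor(im,cv2.COLOR_RGB2GRAY)
u,v=proj(c,[.615,.141,.055]).astype(int);cv2.imwrite('pics/c2.png',cv2.resize(im[v-75:v+75,u-100:u+100,::-1],None,fx=4,fy=4));print(u-100,v-75)
E
```

```text
time: 2.4
tcp_pos: [0.6352, 0.1503, 0.1946]
ee_rot: [-0.003, -0.18, 0.984, 0.001]
contact_force: [-1.3, -0.4, 1.0]
width: 0.0851
grip_force: 0.0
time: 2.65
tcp_pos: [0.6354, 0.1485, 0.2]
ee_rot: [0.0, -0.175, 0.985, -0.0]
contact_force: [1.0, -1.2, 0.6]
width: 0.085
grip_force: 0.0
[[-0.939 -0.345  0.001  0.635]
 [-0.345  0.939 -0.     0.149]
 [-0.001 -0.    -1.     0.2  ]
 [ 0.     0.     0.     1.   ]]
[305.99499801 190.88698507]
205 115
```

View pics/c2.png

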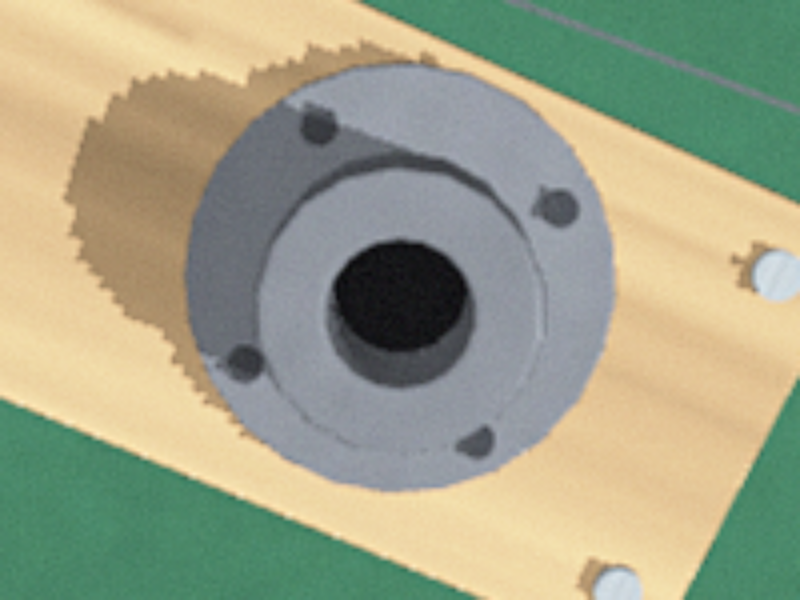

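The crop shows hub26 squarely, with its bore mouth at about crop (401,313), which is image (305,193).

```bash
python3 - <<'E'
from h import *
c1=cam('wrist',np.load('T1.npy'));c2=cam('wrist',np.load('T2.npy'))
def bore(f,u,v,r):
    g=cv2.cvtColor(cv2.imread(f),cv2.COLOR_BGR2GRAY);g=cv2.resize(g[v-r:v+r,u-r:u+r],None,fx=8,fy=8,interpolation=cv2.INTER_CUBIC)
    g=cv2.GaussianBlur(g,(0,0),4);t,m=cv2.threshold(g,115,255,cv2.THRESH_BINARY_INV)
    C=[k for k in cv2.findContours(m,0,1)[0] if cv2.pointPolygonTest(k,(r*8.,r*8.),False)>0]
    e=cv2.fitEllipse(cv2.convexHull(max(C,key=cv2.contourArea)));print('ell',(np.array(e[0])+.5)/8-.5+[u-r,v-r],np.array(e[1])/8)
    return (np.array(e[0])+.5)/8-.5+[u-r,v-r],max(e[1])/8
a,wa=bore('pics/w1.png',401,338,21);b,wb=bore('pics/w2.png',305,193,24)
p,e=tri(c1,a,c2,b);print('hub',p,e)
for z in(.048,.050,.053,.056):print(z,onz(c1,*a,z).round(4),onz(c2,*b,z).round(4))
for c,x,w in((c1,a,wa),(c2,b,wb)):
    o,d=ray(c,*x);print('z from width',(o+d*c[0]['fx']*.026/w)[2])
# board bolt/flange check via top cam
go([.4571+.018,.1108+.007,.2])
E
```

```text
ell [400.56577682 337.52635193] [24.47032928 27.26336288]
ell [304.75522995 192.84765053] [37.51255798 37.66650391]
hub [0.6172491  0.14088632 0.05123507] 1.115344715202445e-05
0.048 [0.6191 0.1417 0.048 ] [0.6178 0.1411 0.048 ]
0.05 [0.618  0.1412 0.05  ] [0.6175 0.141  0.05  ]
0.053 [0.6162 0.1404 0.053 ] [0.6169 0.1408 0.053 ]
0.056 [0.6145 0.1397 0.056 ] [0.6164 0.1406 0.056 ]
z from width 0.06070119752666703
z from width 0.05878520389168873
shift mm [161.1  26.6  -0. ] turn None
```

```bash
python3 -m crank '[[1,[0.054,0.009,0],0],[1,[0.054,0.009,0],0],[1,[0.053,0.0086,0],0],[1,[0,0,0],0],[1,[0,0,0],0]]'
python3 - <<'E'
from h import *
T=tool();print(T.round(3)); np.save('T3.npy',T)
im=robot.read_camera('wrist');cv2.imwrite('pics/w3.png',im[:,:,::-1])
c=cam('wrist',T)
hsv=cv2.cvtColor(im,cv2.COLOR_RGB2HSV)
bar=((hsv[...,1]<40)&(hsv[...,2]>125)).astype(np.uint8)
post=((hsv[...,1]<90)&(hsv[...,2]<110)).astype(np.uint8)
u,v=proj(c,[.457,.111,.055]).astype(int);print(u,v)
w=np.zeros_like(bar);cv2.circle(w,(int(u),int(v)),130,1,-1)
for n,m in(('bar',bar*w),('post',post*w)):
    k=max(cv2.findContours(m,0,1)[0],key=cv2.contourArea);r=cv2.minAreaRect(k);print(n,r,cv2.boxPoints(r).round(1).tolist())
cv2.imwrite('pics/c3.png',cv2.resize(im[max(v-110,0):v+110,u-140:u+140,::-1],None,fx=2.8,fy=2.8));print(u-140,max(v-110,0))
E
```

```text
time: 3.32
tcp_pos: [0.4761, 0.1174, 0.2005]
ee_rot: [0.002, -0.176, 0.984, -0.0]
contact_force: [0.5, 0.0, 0.5]
width: 0.086
grip_force: 0.0
[[-0.938 -0.346  0.003  0.476]
 [-0.346  0.938  0.     0.117]
 [-0.003 -0.001 -1.     0.201]
 [ 0.     0.     0.     1.   ]]
307 192
bar ((305.5, 192.0), (44.0, 191.0), 90.0) [[210.0, 170.0], [401.0, 170.0], [401.0, 214.0], [210.0, 214.0]]
post ((305.5, 200.0), (48.0, 39.0), 90.0) [[286.0, 176.0], [325.0, 176.0], [325.0, 224.0], [286.0, 224.0]]
167 82
```

View pics/c3.png

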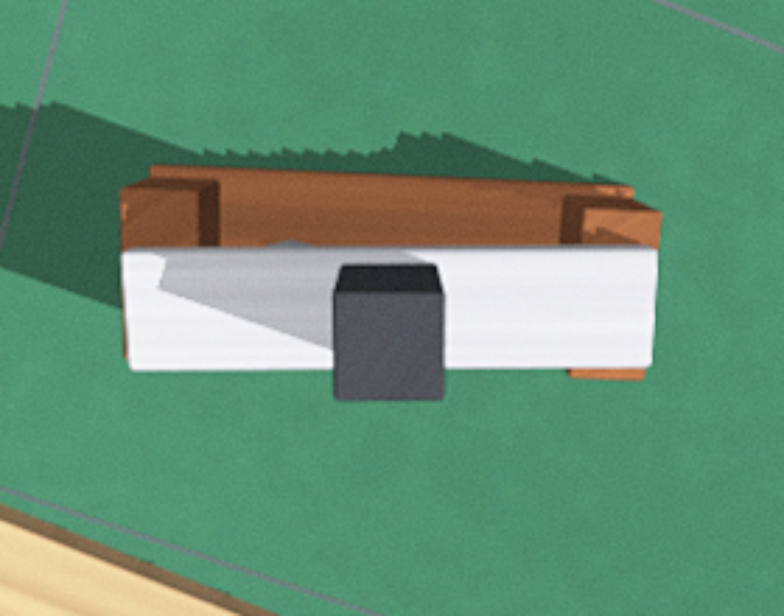

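The crop shows the bar level with image x, so the yaw is right. The post top is centred at image (306,205). Both cheeks are visible under the bar.

```bash
python3 - <<'E'
from h import *
c=cam('wrist',np.load('T3.npy'))
p=onz(c,305.9,205.4,.097);b=onz(c,305.5,192.3,.055);print(p,b)
print('w',np.linalg.norm(onz(c,286.3,205,.097)-onz(c,325.6,205,.097)), 'post from w1 .4572 .1108')
go([p[0],p[1],.066]);go([b[0],b[1],.064]); print(tool()[:3,3])
E
```

```text
[0.45727349 0.11035109 0.097     ] [0.45716048 0.10987233 0.055     ]
w 0.02372162282565044 post from w1 .4572 .1108
shift mm [ 21.1   0.3 134.6] turn None
shift mm [ 2.140e+01 -1.000e-01  1.366e+02] turn None
[0.47671492 0.11738273 0.20064209]
```

```bash
python3 -m crank '[[1,[0.021,0,0.03],0],[1,[0,0,0.05],0],[1,[0,0,0.045],0],[1,[0,0,0.011],0],[1,[0,0,0],0]]' ; python3 -m crank '[[0,[0,0,0],0],[0,[0,0,0],0],[0,[0,0,0],0],[0,[0,0,0],0],[0,[0,0,0],0]]'; python3 -c "
from h import *
print(tool()[:3,3],tool()[:3,1])"
```

```text
time: 4.0
tcp_pos: [0.4567, 0.1102, 0.0639]
ee_rot: [0.0, -0.177, 0.984, -0.0]
contact_force: [0.2, 0.1, 0.8]
width: 0.0857
grip_force: 0.0
time: 4.62
tcp_pos: [0.4563, 0.1102, 0.0642]
ee_rot: [0.001, -0.177, 0.984, -0.0]
contact_force: [-0.3, 0.0, 5.9]
width: 0.0229
grip_force: 60.2
[0.4562889  0.11016755 0.06415986] [-3.47853342e-01  9.37548735e-01 -6.49608310e-04]
```

```bash
python3 -m crank '[[0,[0,0,-0.005],0],[0,[0,0,-0.02],0],[0,[0,0,-0.025],0],[0,[0,0,-0.01],0],[0,[0,0,0],0]]' ; python3 -m crank '[[0,[-0.02,-0.007,0],0],[0,[-0.04,-0.013,0],0],[0,[-0.05,-0.0165,0],0],[0,[-0.037,-0.012,0],0],[0,[-0.0135,-0.0045,0],0]]';python3 -m crank '[[0,[0,0,0],0],[0,[0,0,0],0]]'; python3 -c "
from h import *
print(tool()[:3,3]);go([.6252,.1162,.1]);im=robot.read_camera('wrist');cv2.imwrite('pics/w4.png',im[:,:,::-1]);print(tool()[:3,3]);go([.6252,.1162,.1])"
```

```text
time: 5.25
tcp_pos: [0.4555, 0.1102, 0.1232]
ee_rot: [0.0, -0.177, 0.984, -0.0]
contact_force: [-0.3, -0.6, -4.2]
width: 0.0231
grip_force: 59.3
time: 5.88
tcp_pos: [0.6253, 0.1162, 0.121]
ee_rot: [-0.001, -0.176, 0.984, 0.0]
contact_force: [-1.0, -0.1, -3.9]
width: 0.0234
grip_force: 59.4
time: 6.12
tcp_pos: [0.623, 0.1164, 0.1218]
ee_rot: [-0.002, -0.177, 0.984, 0.0]
contact_force: [-0.0, -0.5, -4.1]
width: 0.0234
grip_force: 59.4
[0.62297865 0.11642285 0.12179184]
shift mm [-2.1 -1.  21.8] turn None
[0.62310042 0.11642265 0.12220574]
shift mm [-1.9 -1.  22.2] turn None
```

View pics/w4.png

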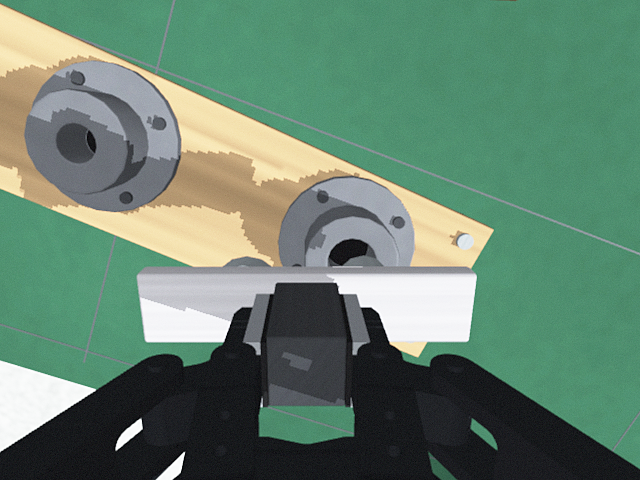

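The wrist view shows the gauge hanging level. The bar spans columns 137–475 with its near edge at rows 268–277, and the target bore is visible behind it at about (350,250).

```bash
python3 - <<'E'
from h import *
i=robot.camera_info('wrist');c=(i,np.array(i['T_tool_cam']))
im=cv2.imread('pics/w4.png')
print('col200',im[262:282,220].mean(1).round().tolist())
for r in(268,276):print(r,[(onz(c,u,r,z)*1000).round(1) for u,z in((137,.009),(475,.009),(306,.019))])
print('bottom corners',[(onz(c,u,341,.009)*1000).round(1) for u in(146,470)])
P=[robot.get_state()['tcp_pos'] for _ in range(5)];print(np.round(P,4).tolist(),np.round(robot.get_state()['joint_pos'],4))
E
```

```text
col200 [218.0, 217.0, 218.0, 221.0, 197.0, 144.0, 141.0, 146.0, 147.0, 151.0, 151.0, 156.0, 179.0, 192.0, 194.0, 198.0, 196.0, 190.0, 195.0, 192.0]
268 [array([ 15.7, -65.5,   9. ]), array([15.8, 66. ,  9. ]), array([12. ,  0.3, 19. ])]
276 [array([ 12.4, -65.9,   9. ]), array([12.4, 66.4,  9. ]), array([ 8.4,  0.3, 19. ])]
bottom corners [array([-16.3, -65.5,   9. ]), array([-16.2,  67.6,   9. ])]
[[0.6231, 0.1164, 0.1222], [0.6231, 0.1164, 0.1222], [0.6231, 0.1164, 0.1222], [0.6231, 0.1164, 0.1222], [0.6231, 0.1164, 0.1222]] [-0.0056  0.4073  1.5172 -0.      1.2195 -1.9317]
```

```bash
python3 -m crank '[[0,[-0.0017,-0.0012,0.015],0],[0,[0,0,0.005],0],[0,[0,0,0],0]]'; python3 -c "
from h import *
go([.6251,.1158,.095])"
```

```text
time: 6.55
tcp_pos: [0.6255, 0.1158, 0.1021]
ee_rot: [-0.001, -0.177, 0.984, 0.0]
contact_force: [-0.5, 0.0, -4.1]
width: 0.0232
grip_force: 59.5
shift mm [0.4 0.1 7.1] turn None
```

```bash
python3 -m crank '[[0,[0.0003,0,0.004],0],[0,[0,0,0.003],0],[0,[0,0,0.0],0]]'; python3 -m crank '[[0,[0,0,0.003],0],[0,[0,0,0],0]]'; python3 -m crank '[[0,[0,0,0.003],0],[0,[0,0,0],0]]'
```

```text
time: 6.92
tcp_pos: [0.626, 0.1157, 0.096]
ee_rot: [-0.0, -0.177, 0.984, 0.0]
contact_force: [-0.5, -0.3, -4.7]
width: 0.0233
grip_force: 59.5
time: 7.18
tcp_pos: [0.626, 0.1157, 0.093]
ee_rot: [-0.0, -0.177, 0.984, 0.0]
contact_force: [0.2, 0.8, -4.2]
width: 0.0234
grip_force: 59.5
time: 7.42
tcp_pos: [0.6259, 0.1157, 0.0899]
ee_rot: [-0.0, -0.177, 0.984, 0.0]
contact_force: [-1.0, 0.1, -5.1]
width: 0.0235
grip_force: 59.5
```

```bash
python3 -m crank '[[0,[0.0004,0,0.002],0],[0,[0,0,0],0]]'; python3 -m crank '[[0,[0,0,0.002],0],[0,[0,0,0],0]]'; python3 -m crank '[[0,[0,0,0.002],0],[0,[0,0,0],0]]'
```

```text
time: 7.68
tcp_pos: [0.6256, 0.1155, 0.0881]
ee_rot: [-0.0, -0.177, 0.984, 0.0]
contact_force: [0.3, 0.3, -5.4]
width: 0.0231
grip_force: 59.5
time: 7.92
tcp_pos: [0.6257, 0.1155, 0.086]
ee_rot: [-0.0, -0.177, 0.984, 0.0]
contact_force: [0.8, -0.3, -5.5]
width: 0.0235
grip_force: 59.5
time: 8.18
tcp_pos: [0.6257, 0.1156, 0.084]
ee_rot: [-0.0, -0.177, 0.984, 0.0]
contact_force: [-0.3, -0.0, -4.0]
width: 0.0231
grip_force: 59.5
```

```bash
python3 -m crank '[[0,[0,0,0.003],0],[0,[0,0,0.003],0],[0,[0,0,0],0]]'; python3 -m crank '[[0,[0,0,0.003],0],[0,[0,0,0],0]]'; python3 -m crank '[[0,[0,0,0.002],0],[0,[0,0,0],0]]'
```

```text
time: 8.55
tcp_pos: [0.6255, 0.1156, 0.0777]
ee_rot: [-0.001, -0.177, 0.984, 0.0]
contact_force: [1.5, 0.3, -4.5]
width: 0.0232
grip_force: 59.5
time: 8.8
tcp_pos: [0.6256, 0.1156, 0.0749]
ee_rot: [-0.0, -0.177, 0.984, 0.0]
contact_force: [-0.3, -0.4, -4.9]
width: 0.0235
grip_force: 59.5
time: 9.05
tcp_pos: [0.6257, 0.1156, 0.0731]
ee_rot: [-0.0, -0.177, 0.984, 0.0]
contact_force: [0.3, -0.6, -4.3]
width: 0.0236
grip_force: 59.5
```

```bash
for i in 1; do python3 -m crank '[[0,[0,0,0.0015],0],[0,[0,0,0],0]]'; done; python3 -m crank '[[0,[0,0,0.001],0],[0,[0,0,0],0]]'; python3 -m crank '[[0,[0,0,0.001],0],[0,[0,0,0],0]]'
```

```text
time: 9.3
tcp_pos: [0.6258, 0.1156, 0.0717]
ee_rot: [-0.0, -0.177, 0.984, 0.0]
contact_force: [0.5, 0.6, -4.9]
width: 0.0236
grip_force: 59.5
time: 9.55
tcp_pos: [0.6258, 0.1156, 0.0707]
ee_rot: [-0.0, -0.177, 0.984, 0.0]
contact_force: [0.3, 0.0, -3.6]
width: 0.0233
grip_force: 59.5
time: 9.8
tcp_pos: [0.6258, 0.1156, 0.0697]
ee_rot: [-0.0, -0.177, 0.984, 0.0]
contact_force: [0.1, 0.5, -4.8]
width: 0.0237
grip_force: 59.5
```

```bash
python3 -m crank '[[0,[0,0,0.001],0],[0,[0,0,0],0]]'; python3 -m crank '[[0,[0,0,0.001],0],[0,[0,0,0],0]]'; python3 -m crank '[[0,[0,0,0.001],0],[0,[0,0,0],0]]'
```

```text
time: 10.05
tcp_pos: [0.626, 0.1156, 0.0692]
ee_rot: [0.0, -0.177, 0.984, -0.0]
contact_force: [-0.4, 0.3, -0.8]
width: 0.023
grip_force: 59.7
time: 10.3
tcp_pos: [0.6261, 0.1155, 0.0692]
ee_rot: [0.0, -0.177, 0.984, -0.0]
contact_force: [-5.3, -0.4, 6.2]
width: 0.023
grip_force: 60.9
time: 10.55
tcp_pos: [0.6261, 0.1155, 0.0692]
ee_rot: [0.0, -0.177, 0.984, -0.0]
contact_force: [-8.2, -0.7, 10.6]
width: 0.023
grip_force: 61.6
```

The bar met the rim at TCP z 0.0692, which puts the rim at 0.050. That matches a 12 mm board plus the 38 mm hub. Now I'll pull it out and shift 52 mm along tool y for the no-go plug.

```bash
python3 -m crank '[[0,[0,0,-0.004],0],[0,[0,0,-0.012],0],[0,[0,0,-0.016],0],[0,[0,0,-0.01],0],[0,[0,0,0],0]]'; python3 -m crank '[[0,[0,0.012,0],0],[0,[0,0.025,0],0],[0,[0,0.0152,0],0],[0,[0,0,0],0],[0,[0,0,0],0]]'; python3 -c "
from h import *
go([.6076,.1646,.084])
im=robot.read_camera('wrist');cv2.imwrite('pics/w5.png',im[:,:,::-1])
i=robot.camera_info('wrist');c=(i,np.array(i['T_tool_cam']))
for u in(180,220,400,430):print(im[262:282,u].mean(1).round().tolist())
for r in(272,300,320):print(r,(np.diff(im[r].mean(1))).round()[130:145].tolist(),(np.diff(im[r].mean(1))).round()[466:480].tolist())
"
```

```text
time: 11.18
tcp_pos: [0.6269, 0.1155, 0.1105]
ee_rot: [0.001, -0.177, 0.984, -0.0]
contact_force: [-0.7, 0.9, -4.2]
width: 0.0229
grip_force: 59.4
time: 11.8
tcp_pos: [0.6078, 0.1641, 0.1087]
ee_rot: [-0.0, -0.177, 0.984, -0.0]
contact_force: [0.8, 1.3, -3.6]
width: 0.0234
grip_force: 59.5
shift mm [ 0.   0.5 24.7] turn None
[223.0, 227.0, 228.0, 229.0, 213.0, 159.0, 157.0, 162.0, 165.0, 168.0, 167.0, 177.0, 203.0, 213.0, 214.0, 218.0, 219.0, 218.0, 215.0, 219.0]
[136.0, 133.0, 130.0, 150.0, 170.0, 166.0, 160.0, 164.0, 160.0, 170.0, 160.0, 178.0, 198.0, 211.0, 214.0, 218.0, 218.0, 215.0, 217.0, 214.0]
[232.0, 230.0, 231.0, 236.0, 206.0, 144.0, 156.0, 157.0, 157.0, 161.0, 165.0, 193.0, 230.0, 238.0, 243.0, 249.0, 251.0, 251.0, 251.0, 252.0]
[130.0, 128.0, 128.0, 124.0, 149.0, 160.0, 159.0, 157.0, 159.0, 161.0, 163.0, 193.0, 231.0, 237.0, 244.0, 249.0, 251.0, 251.0, 251.0, 252.0]
272 [-3.0, 1.0, -2.0, 3.0, -4.0, 3.0, 3.0, -3.0, -22.0, -36.0, -9.0, 4.0, 2.0, -3.0, 0.0] [-0.0, -4.0, 7.0, -7.0, 7.0, -1.0, 3.0, -12.0, -25.0, -11.0, -1.0, 1.0, 3.0, 0.0]
300 [-5.0, 4.0, 4.0, -4.0, 1.0, 5.0, -8.0, -9.0, 48.0, 73.0, 13.0, 2.0, -1.0, -1.0, -0.0] [0.0, -0.0, 0.0, 0.0, 1.0, 3.0, -8.0, -126.0, 1.0, 2.0, 7.0, -1.0, -5.0, 2.0]
320 [1.0, 3.0, -5.0, 5.0, -5.0, -2.0, 5.0, -4.0, -1.0, 0.0, 8.0, 72.0, 45.0, 3.0, -1.0] [0.0, 1.0, 1.0, 0.0, -52.0, -90.0, 13.0, -2.0, 1.0, 2.0, -0.0, 1.0, 2.0, -1.0]
```

The gauge hasn't slipped and is still level. Lowering the no-go plug.

```bash
python3 -m crank '[[0,[0,0.0003,0.012],0],[0,[0,0,0.0095],0],[0,[0,0,0.002],0],[0,[0,0,0],0]]'; python3 -m crank '[[0,[0,0,0.001],0],[0,[0,0,0],0]]';python3 -m crank '[[0,[0,0,0.001],0],[0,[0,0,0],0]]';python3 -m crank '[[0,[0,0,0.001],0],[0,[0,0,0],0]]'
```

```text
time: 12.35
tcp_pos: [0.6074, 0.1647, 0.0849]
ee_rot: [-0.0, -0.177, 0.984, 0.0]
contact_force: [-0.1, 0.0, -4.1]
width: 0.0234
grip_force: 59.5
time: 12.6
tcp_pos: [0.6078, 0.1648, 0.0846]
ee_rot: [0.0, -0.177, 0.984, -0.0]
contact_force: [0.2, 0.1, -4.0]
width: 0.023
grip_force: 59.5
time: 12.85
tcp_pos: [0.6075, 0.1648, 0.0833]
ee_rot: [-0.0, -0.177, 0.984, 0.0]
contact_force: [-0.6, -0.1, -4.6]
width: 0.0234
grip_force: 59.5
time: 13.1
tcp_pos: [0.6075, 0.1648, 0.0821]
ee_rot: [-0.0, -0.177, 0.984, 0.0]
contact_force: [-0.0, 1.1, -5.4]
width: 0.0233
grip_force: 59.5
```

```bash
python3 -m crank '[[0,[0,0,0.001],0],[0,[0,0,0],0]]'; python3 -m crank '[[0,[0,0,0.001],0],[0,[0,0,0],0]]';python3 -m crank '[[0,[0,0,0.001],0],[0,[0,0,0],0]]'
```

```text
time: 13.35
tcp_pos: [0.6076, 0.1648, 0.0813]
ee_rot: [0.0, -0.177, 0.984, -0.0]
contact_force: [0.8, 0.6, -4.1]
width: 0.0232
grip_force: 59.6
time: 13.6
tcp_pos: [0.6077, 0.1649, 0.0812]
ee_rot: [0.0, -0.177, 0.984, -0.0]
contact_force: [-3.3, -0.9, 3.7]
width: 0.0231
grip_force: 60.5
time: 13.85
tcp_pos: [0.6078, 0.1649, 0.0811]
ee_rot: [0.0, -0.177, 0.984, -0.0]
contact_force: [-6.6, -0.3, 9.1]
width: 0.0233
grip_force: 61.6
```

It refuses at exactly the predicted height. I'll hold the light press for a moment, then lift.

```bash
python3 -m crank '[[0,[0,0,0.0003],0],[0,[0,0,0],0],[0,[0,0,0],0],[0,[0,0,0],0],[0,[0,0,0],0]]'; python3 -m crank '[[0,[0,0,0],0],[0,[0,0,0],0],[0,[0,0,0],0],[0,[0,0,0],0]]'; python3 -m crank '[[0,[0,0,-0.005],0],[0,[0,0,-0.015],0],[0,[0,0,-0.018],0],[0,[0,0,-0.009],0],[0,[0,0,0],0]]'; python3 -c "
from h import *
go([.4563,.1102,.124])"
```

```text
time: 14.48
tcp_pos: [0.6078, 0.1649, 0.0811]
ee_rot: [0.0, -0.177, 0.984, -0.0]
contact_force: [-6.9, -0.2, 11.1]
width: 0.0233
grip_force: 61.7
time: 14.98
tcp_pos: [0.6078, 0.1649, 0.0811]
ee_rot: [0.0, -0.177, 0.984, -0.0]
contact_force: [-7.7, -0.4, 9.9]
width: 0.0236
grip_force: 61.7
time: 15.6
tcp_pos: [0.6085, 0.1648, 0.1275]
ee_rot: [0.001, -0.177, 0.984, -0.0]
contact_force: [1.1, -0.2, -4.1]
width: 0.0232
grip_force: 59.6
shift mm [161.7   1.7   3.1] turn None
```

```bash
python3 -m crank '[[0,[0.02,0,0],0],[0,[0.04,0.001,0],0],[0,[0.05,0,0],0],[0,[0.037,0,0],0],[0,[0.0145,0.0005,0],0]]'; python3 -m crank '[[0,[0,0,0],0],[0,[0,0,0],0],[0,[0,0,0],0]]'; python3 -c "
from h import *
go([.4563,.1102,.07])
im=robot.read_camera('wrist');cv2.imwrite('pics/w6.png',im[:,:,::-1])"
```

```text
time: 16.23
tcp_pos: [0.4531, 0.1096, 0.125]
ee_rot: [-0.001, -0.176, 0.984, 0.0]
contact_force: [0.3, 0.2, -4.0]
width: 0.0237
grip_force: 59.4
time: 16.6
tcp_pos: [0.4564, 0.1102, 0.1261]
ee_rot: [0.0, -0.177, 0.984, -0.0]
contact_force: [0.2, -0.8, -3.8]
width: 0.0235
grip_force: 59.5
shift mm [ 0.1  0.1 56.1] turn None
```

View pics/w6.png

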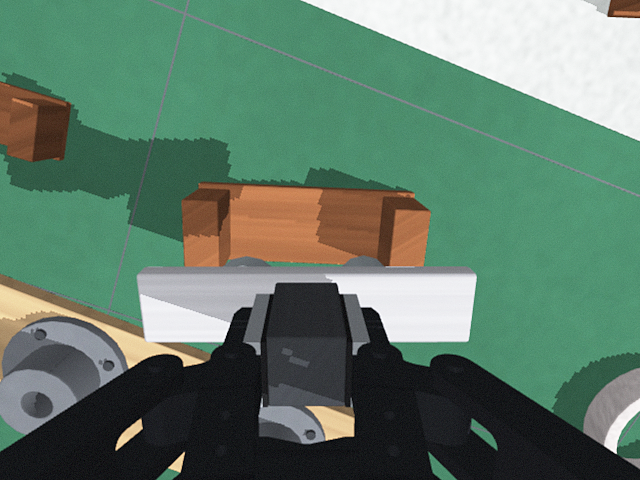

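The wrist view shows the bar centred (columns 137–475) over the rest's cheeks (182–430). Lowering.

```bash
python3 -m crank '[[0,[0,0,0.015],0],[0,[0,0,0.02],0],[0,[0,0,0.015],0],[0,[0,0,0.006],0],[0,[0,0,0],0]]'; python3 -m crank '[[0,[0,0,0.003],0],[0,[0,0,0.002],0],[0,[0,0,0],0]]'; python3 -m crank '[[0,[0,0,0.001],0],[0,[0,0,0],0]]'
```

```text
time: 17.27
tcp_pos: [0.4554, 0.11, 0.0696]
ee_rot: [-0.0, -0.177, 0.984, 0.0]
contact_force: [0.3, 0.3, -4.9]
width: 0.0232
grip_force: 59.6
time: 17.65
tcp_pos: [0.4557, 0.11, 0.0651]
ee_rot: [0.0, -0.177, 0.984, -0.0]
contact_force: [-0.1, 0.2, -3.6]
width: 0.0232
grip_force: 59.6
time: 17.9
tcp_pos: [0.4559, 0.11, 0.0642]
ee_rot: [0.0, -0.177, 0.984, -0.0]
contact_force: [0.0, 1.4, -3.7]
width: 0.0234
grip_force: 59.6
```

```bash
python3 -m crank '[[0,[0,0,0.0005],0],[0,[0,0,0],0]]'; python3 -m crank '[[0,[0,0,0.0005],0],[0,[0,0,0],0]]'
```

```text
time: 18.15
tcp_pos: [0.4559, 0.11, 0.0642]
ee_rot: [0.0, -0.177, 0.984, -0.0]
contact_force: [-4.3, 0.5, 5.0]
width: 0.0238
grip_force: 60.7
time: 18.4
tcp_pos: [0.4559, 0.1101, 0.0642]
ee_rot: [0.0, -0.177, 0.984, -0.0]
contact_force: [-5.0, -0.3, 9.7]
width: 0.0236
grip_force: 61.7
```

Seated at the original height. Ease off, release and retreat.

```bash
python3 -m crank '[[0,[0,0,-0.0008],0],[0.5,[0,0,0],0],[1,[0,0,0],0],[1,[0,0,0],0],[1,[0,0,0],0]]'; python3 -m crank '[[1,[0,0,0],0],[1,[0,0,-0.01],0],[1,[0,0,-0.04],0],[1,[0,0,-0.05],0],[1,[-0.02,0,-0.036],0]]'; python3 -m crank '[[1,[0,0,0],0],[1,[0,0,0],0],[1,[0,0,0],0]]'; python3 - <<'E'
from h import *
im=robot.read_camera('wrist');cv2.imwrite('pics/w7.png',im[:,:,::-1])
c=cam('wrist');u,v=proj(c,[.457,.111,.055]).astype(int)
v0=max(v-110,0);cv2.imwrite('pics/c7.png',cv2.resize(im[v0:v+110,u-140:u+140,::-1],None,fx=2.8,fy=2.8))
print(u,v0,tool()[:3,3])
E
```

```text
time: 19.02
tcp_pos: [0.4557, 0.11, 0.0638]
ee_rot: [0.0, -0.177, 0.984, -0.0]
contact_force: [0.2, -0.4, 0.5]
width: 0.0858
grip_force: 0.0
time: 19.65
tcp_pos: [0.4747, 0.117, 0.2029]
ee_rot: [0.001, -0.177, 0.984, -0.0]
contact_force: [1.1, -0.5, -0.6]
width: 0.0856
grip_force: 0.0
time: 20.02
tcp_pos: [0.4731, 0.1169, 0.1983]
ee_rot: [-0.002, -0.177, 0.984, 0.0]
contact_force: [0.8, -0.6, -1.0]
width: 0.0857
grip_force: 0.0
305 88 [0.47321089 0.11690897 0.19835646]
```

View pics/c7.png

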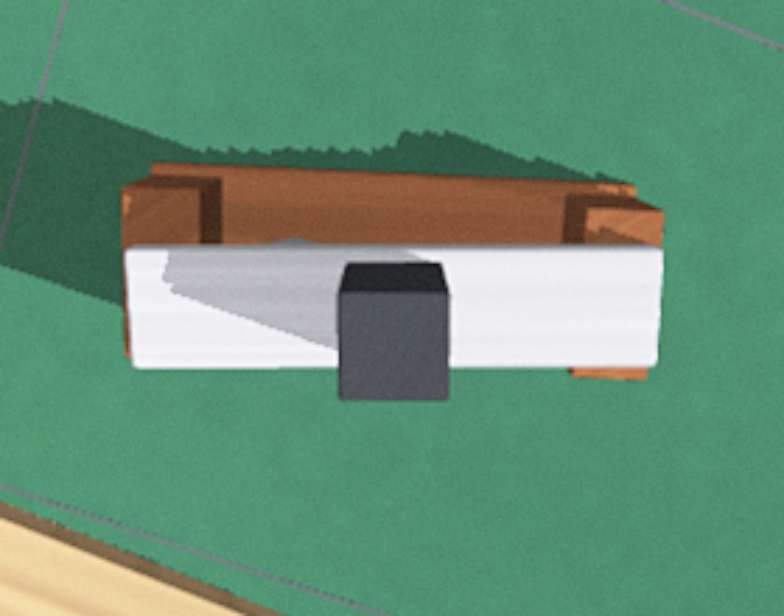

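The gauge bridges both cheeks as it did at the start, with the bar at crop (125–662, 248–368) and level. The gripper is well clear.

```bash
python3 -c "
from cell import robot
print(robot.hand_in())"
```

```text
the job is handed in; nothing more can be done
None
```

I found hub26 and put the go plug fully home until the bar met the rim. The no-go plug, pressed lightly on the same bore (about 15 N), was refused. The gauge is back on its rest, and the job was handed in at about 20 s; no verdict was returned.

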